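Load the bench shaker, latch its lid and test its safety switch

ROBOT

A 6-joint arm with a two-finger parallel gripper is mounted at the origin on the work surface. World frame = base frame: x ahead of the robot, y to its left, z up, the work surface at z = 0. Lengths are in m, angles in rad, forces in N, time in s.
With the tool pointing down it reaches from about 0.375 to 0.9 m from the base axis. Payload 3.1 kg.
Tool frame: the origin (TCP) lies at the very end of the fingers, on their centre line; the grasp point (between the pads) lies 19 mm behind it; z points along the fingers, y is the line along which they close (so a half turn about z gives the same grasp; the last joint's range is limited). The gripper opens to 85 mm and grips with 20 to 120 N. Pads are 22 mm wide; open, the fingers measure 114 mm over their backs; the gripper's body (76 mm by 85 mm) begins 54 mm behind the grasp point. The pads swing forward as they close: fully open they stand 13 mm farther back than shut.
Start: joints at [-1.395, 0.527, 1.433, -0, 1.181, -0.178], TCP at [0.217, -0.586, 0.231] pointing down, gripper open.
Joint ranges: [-3.08, 3.08], [-0.75, 2.2], [0.22, 2.44], [-1.43, 4.57], [0, 2.65], [-2.85, 2.85]. Speed limits (rad/s): [2.79, 2.79, 3.14, 3.14, 3.14, 3.14].

INTERFACE

Orientations are given as a unit quaternion [x, y, z, w].
In Python, from station import manip gives the robot as it stands.
- The arm moves only by the shell command python3 -m handwheel 'ROWS' [FORCE]. ROWS is JSON, a list of rows, each a list of 7 numbers: the shift along the world's x, y, z in mm, then the turn, a rotation vector about the world's x, y, z in degrees, then the opening, from 0 (shut) to 1 (fully open). A call has exactly 10 rows; each row shifts and turns the commanded pose from where the row before left it; what a row does not reach is not made up. A row lasts 1/8 s, in which the tool goes at most 62.5 mm and 10.7 degrees, less where a joint would pass 70% of its speed; a pose out of reach is approached as far as the arm can. A call is refused whole if a number of a shift passes 62.5 or a number of a turn 10.7, either way. A call with a gripper value outside its range is refused whole. The fingers move at their own pace and stop on an object; FORCE is the grip in N (left out, the last holds). Time passes only in rows, so rows that do not move let the fingers close, or fill a call up. It gives the time, the measured TCP pose, the force, the opening and the grip force at its end, in the units of the state.
- manip.sense(): the state, without advancing time (a new reading comes with each control period).
- manip.snapshot(name): name is "scene" or "top" or "wrist"; returns the picture (384x512x3 uint8, red, green, blue); there is no depth.
- manip.get_calibration(name): a dict with "K" (3x3 intrinsics, pixels), "rvec" (rotation vector, rad) and "tvec" (3), from world to camera coordinates, as OpenCV has them. Camera axes: x right, y down, z forward; pixel columns grow to the right and rows downward; lengths in m; the calibration is good to about 2 mm. A picture is of the moment at which its call begins: read the wrist's pose just before it. get_calibration takes no time and is no camera call; for the wrist camera it gives the pose at the moment of the call.
- manip.sign_off(): hands the job in; it is judged then, once.
The state is a dict: "t": time; "q": joint angles; "qd": joint speeds; "tau": joint torques, N m; "tcp_pos": TCP position; "tool_rot": TCP orientation; "force": force on the tool from outside, world axes, zero at the start; "ft_torque": the same for the moment, N m; "finger_gap": opening from 0.0 (shut) to 1.0 (fully open); "gripper_force": force on a finger pad.
Only numpy, scipy, OpenCV 4.12 (cv2) and the standard library are available. Lean on these libraries where they do the work, as an engineer would, in place of code of your own. Each camera call takes 0.05 s, during which the arm holds its last target. There are 200 camera calls.

TASK

Get the shaker ready for its run: stand every sample jar from the table upright on the floor of the shaker's box, shut the lid, and turn both turnbuttons square across the lid's edge so that they hold it down. Then test the shaker's safety switch: press its test button so that the lever drops, and lift the lever back up to its rest; do not knock over any glassware on the way.

Things in the scene. Friction and masses are not known exactly. Their poses are not given: they have to be found in the camera images.
- shaker: White bench shaker, fixed: base 340 x 260 x 50 mm, carrying an open aluminium box, outside 270 (x) x 180 (y) mm, top of its walls 140 mm above the table. Origin: centre of the underside; z up. The lid is hinged along its +y side, the two turnbuttons stand on its -y side on posts 30 mm square centred 105 mm from the origin, tops 146 mm up.
- box_floor (a point): Centre of the inner floor of the box, 55 mm above the table; axes as shaker. Inside the box measures 260 (x) x 170 (y) x 85 mm deep, walls 5 mm; a cross of strips 4 mm thick and 25 mm high divides the floor into four equal cells centred at x = +-66, y = +-43 mm; each takes one jar with room to spare.
- lid_hinge (a point): Middle of the lid's hinge line, in the shaker at y = +90 mm, 140 mm above the table; axes as shaker.
- lid_edge (a point): Middle of the lid's free edge, half-way through its thickness, 180 mm from the hinge. The lid is a clear panel in a grey frame, 274 x 180 x 8 mm. A black knob, 20 mm across and 22 mm high, stands on its outer face 25 mm from the free edge, in the middle.
- lid (a joint): Lid angle in rad: 0 shut, grows as it opens; at the start it stands open past upright, about 1.7 to 1.95 (the stop). 0.3 kg, stiff hinge: it stays when nearly upright (takes about 2 N at the edge to push) and sinks shut by itself, slowly, once below about 1 rad. A turned turnbutton stops it from shutting.
- latch_near (a joint): Turnbutton at shaker x = -80 mm, a dark steel bar 68 long x 13 wide x 26 mm high on an upright pivot 18 mm outside the shut lid's edge. Rad: 0 parked parallel to the lid's edge, grows counter-clockwise seen from above, 1.57 square across the edge (stop at 1.6). Stays where left; 0.04 N m to turn.
- latch_far (a joint): The same turnbutton at shaker x = +80 mm.
- latch_near_grip (a point): On the pivot axis of that turnbutton, 18 mm above the bar's underside, 8 mm below its top (168 mm above the table); its x runs along the bar, z up. The bar's underside is 2 mm above the shut lid.
- latch_far_grip (a point): The same point of the other turnbutton.
- rcd: The safety switch, a grey box fixed on the table, 150 (x) x 130 (y) x 65 mm high; origin: centre of the underside, z up. On top: a round test button and a white lever.
- button_top (a point): Top centre of the test button: 24 mm across, at x = -12, y = -32 mm of rcd, 79.5 mm above the table when out, in a flat black collar 38 mm across and 5 mm high.
- test_button (a joint): Test button travel in m: 0 out, 0.008 fully in; sprung, 1.5 N at first to 5 N fully in. At about 5 to 6 mm it trips the lever.
- rcd_lever (a joint): Lever angle in rad: 0 up at its rest (leaning 0.3 rad to the +x side of rcd past upright), grows as it falls to the -x side of rcd; 1.1 fully dropped (0.8 rad past upright). It pivots on an axis along y of rcd at x = 0, y = +30 mm, 55 mm above the table, and falls by its own weight to whichever end it leans to, so it stays back once brought past upright. 60 g, moves at under 1 N; it can be pinched across its width and swung up.
- lever_tip (a point): Middle of the lever's free end, 70 mm from its pivot. The lever is a bar 30 mm wide (y) and 10 mm thick.
- jar1_center (a point): Centre, half-way up, of a sample jar: white plastic, grey screw cap, upright cylinder 60 mm in diameter, 60 mm high, about 0.2 kg, heaviest low down; its z is the jar's axis. None if this jar is absent; two to four jars are there.
- jar2_center (a point): Centre, half-way up, of a sample jar: white plastic, grey screw cap, upright cylinder 60 mm in diameter, 60 mm high, about 0.2 kg, heaviest low down; its z is the jar's axis. None if this jar is absent; two to four jars are there.
- jar3_center (a point): Centre, half-way up, of a sample jar: white plastic, grey screw cap, upright cylinder 60 mm in diameter, 60 mm high, about 0.2 kg, heaviest low down; its z is the jar's axis. None if this jar is absent; two to four jars are there.
- jar4_center (a point): Centre, half-way up, of a sample jar: white plastic, grey screw cap, upright cylinder 60 mm in diameter, 60 mm high, about 0.2 kg, heaviest low down; its z is the jar's axis. None if this jar is absent; two to four jars are there.
- beaker_foot (a point): Underside centre of a glass beaker (not to be loaded), 44 mm in diameter, 70 mm high, standing among the jars.
- cylinder1_foot (a point): Underside centre of a glass measuring cylinder (not to be loaded): foot 76 mm across, tube 32 mm, 240 mm high.
- cylinder2_foot (a point): Underside centre of a glass measuring cylinder (not to be loaded): foot 76 mm across, tube 32 mm, 240 mm high.
- cylinder3_foot (a point): Underside centre of a glass measuring cylinder (not to be loaded): foot 76 mm across, tube 32 mm, 220 mm high.
Mind the look-alikes: they are no part of the job. Leave any brown look-alike of the part that bears jar2_center alone.

How it is judged:
By the outcome, as a careful person would: the job done as asked, in the order asked, and still so for the second after the job is handed in, with the robot touching nothing.
Of jar1, jar2, jar3, jar4 only 2 to 4 are there at a start; the rules pass over those that are not, and their reading is None.
At some moment in a run one of jar1, jar2, jar3, jar4 may be knocked a few centimetres aside while the robot is not near it.
It also fails if it takes over 210 s, if anything falls off the work surface, if the arm or the gripper's body presses on something with over 40 N, if the wrist force passes 120 N, or if a joint passes its speed limit or range.

## Working session

There is one attempt and no reset: what is moved stays moved. The work goes in short steps, Python scripts to look and compute and a shell command to move; the robot and the scene stay as the last step left them, time stands still between calls to the robot, and variables do not carry over. Pictures are saved under pics/ and viewed, at most 14 in all, crops included, and the job is handed in when it is done.

```bash
ls; mkdir -p pics; cat > h.py <<'E'
import numpy as np, cv2
from station import manip
def snap(n,f):
    im=manip.snapshot(n); cv2.imwrite('pics/'+f+'.png',cv2.cvtColor(im,cv2.COLOR_RGB2BGR)); return im
def cal(n):
    c=manip.get_calibration(n); R=cv2.Rodrigues(np.array(c['rvec'],float))[0]
    return np.array(c['K'],float),R,np.array(c['tvec'],float).ravel()
def ray(n,uv,z,c=None):
    K,R,t=c or cal(n); d=R.T@np.linalg.inv(K)@np.array([uv[0],uv[1],1.]); o=-R.T@t
    return o+d*(z-o[2])/d[2]
def proj(n,p,c=None):
    K,R,t=c or cal(n); q=(R@np.atleast_2d(p).T).T+t; q=q@K.T; return q[:,:2]/q[:,2:]
E
python3 - <<'E'
from h import *
a=snap('scene','s0');b=snap('top','t0')
for n in('scene','top'):
    K,R,t=cal(n);print(n,K[0,0],(-R.T@t).round(3))
for n in('s0','t0'):
    im=cv2.imread(f'pics/{n}.png');cv2.imwrite(f'pics/{n}b.png',cv2.resize(im,(800,600),interpolation=cv2.INTER_CUBIC))
s=manip.sense();print(s['tcp_pos'],s['tool_rot'],s['t'])
E
```

```text
pics
scene 362.3000601718012 [ 1.247 -0.26   0.649]
top 371.99972310659206 [ 0.51  -0.025  1.118]
[ 0.21704488 -0.58541541  0.23042419] [ 9.84309652e-01  1.76446946e-01  1.42661690e-05 -9.92476970e-04] 0.1
```

View pics/s0b.png

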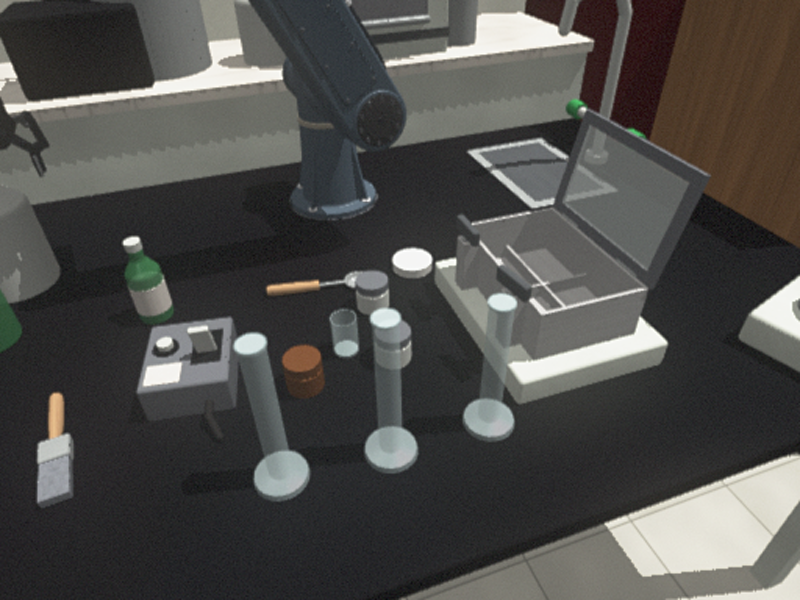

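View pics/t0b.png

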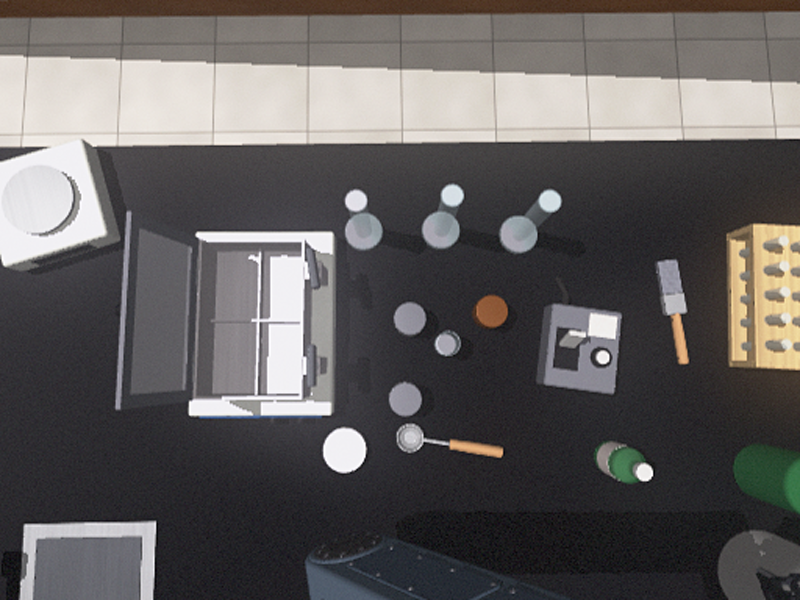

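The top picture shows two grey-capped jars at (409,319) and (405,399). The look-alikes are the brown jar (491,311), the beaker (447,343), the white disc (345,450) and the ladle cup (410,437). The shaker is at left with its lid open, the RCD is at (580,347), and three cylinders stand behind at y≈230. I'll check the choice in a close crop.

```bash
python3 - <<'E'
import cv2,numpy as np
im=cv2.imread('pics/t0.png')
a=im[140:275,110:290];cv2.imwrite('pics/c1.png',cv2.resize(a,(800,600),interpolation=cv2.INTER_CUBIC))
b=im[180:270,245:405];b=cv2.convertScaleAbs(b,alpha=1.3);cv2.imwrite('pics/c2.png',cv2.resize(b,(800,450),interpolation=cv2.INTER_CUBIC))
E
```

```text
(no output)
```

View pics/c1.png

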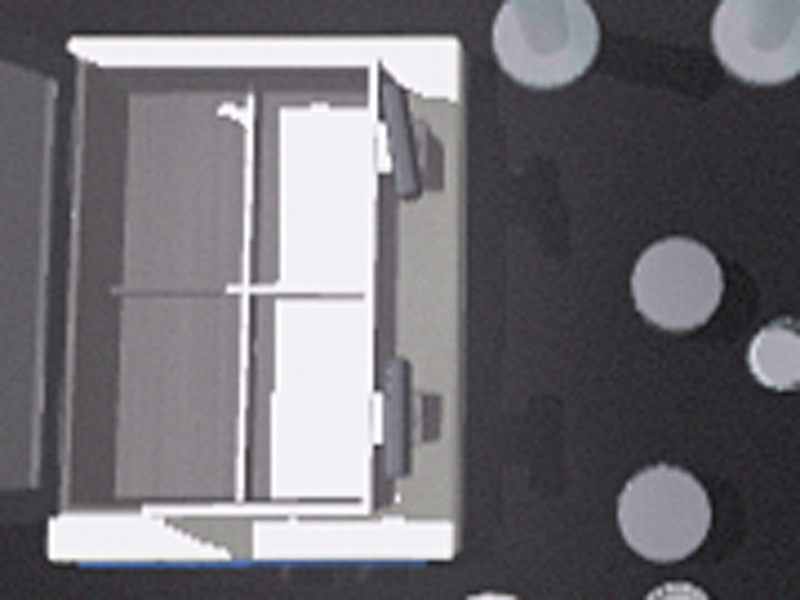

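View pics/c2.png

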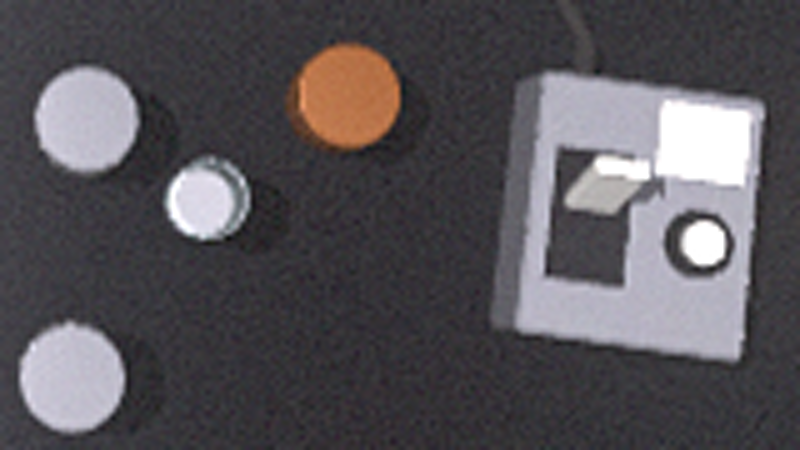

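The crops confirm two smooth grey-capped jars, c1 (677,284) and (664,512). The beaker is at c2 (207,200) and the brown look-alike at (348,97). In c1 the base corners are (461,38) and (456,560), and the strip cross is at (247,290). In c2 the RCD button is at (702,243).

```bash
cat >> h.py <<'E'
def c1(x,y): return ((x+.5)/4.4444+110-.5,(y+.5)/4.4444+140-.5)
def c2(x,y): return ((x+.5)/5+245-.5,(y+.5)/5+180-.5)
E
python3 - <<'E'
from h import *
C=cal('top')
def P(n,uv,z): print(n,ray('top',uv,z,C)[:2].round(4))
for n,p,z in [('base TR',(461,38),.05),('base BR',(456,560),.05),('base TL',(68,40),.05),('base BL',(48,560),.05),('cross',(247,290),.08),('boxTL',(80,58),.14),('boxBL',(65,513),.14),('boxTR',(381,62),.14),('boxBR',(373,513),.14),
 ('near a',(397,358),.176),('near b',(397,476),.176),('far a',(390,82),.176),('far b',(410,195),.176),('jarA',(677,284),.06),('jarB',(664,512),.06)]: P(n,c1(*p),z)
for n,p,z in [('rTL',(545,72),.065),('rTR',(763,103),.065),('rBR',(741,361),.065),('rBL',(520,330),.065),('button',(704,243),.0795),('beaker top',(210,198),.07),('brown',(348,97),.06),('levertip',(622,165),.122),('slotTL',(557,148),.065),('slotBL',(545,277),.065),('slotBR',(625,285),.065),('jarA',(87,120),.06),('jarB',(72,377),.06)]: P(n,c2(*p),z)
for n,p,z in [('cyl1',(364,231),.0),('cyl2',(441,230),0),('cyl3',(519,233),0),('lidT',(128,215),.32),('lidB',(120,407),.32)]: P(n,(p[0]*.64,p[1]*.64),z)
E
```

```text
base TR [0.7569 0.0894]
base BR [0.4198 0.0928]
base TL [0.759  0.3468]
base BL [0.4242 0.3497]
cross [0.5906 0.2201]
boxTL [0.7269 0.308 ]
boxBL [0.458  0.3091]
boxTR [0.722  0.1278]
boxBR [0.455 0.131]
near a [0.5433 0.1122]
near b [0.4773 0.112 ]
far a [0.7024 0.1169]
far b [0.6363 0.1052]
jarA [ 0.5918 -0.0498]
jarB [ 0.4481 -0.0391]
rTL [ 0.6146 -0.3118]
rTR [ 0.595  -0.4357]
rBR [ 0.4503 -0.4141]
rBL [ 0.4695 -0.2906]
button [ 0.5162 -0.392 ]
beaker top [ 0.5458 -0.1181]
brown [ 0.6025 -0.1994]
levertip [ 0.5582 -0.3353]
slotTL [ 0.5712 -0.3165]
slotBL [ 0.4987 -0.3061]
slotBR [ 0.4936 -0.3511]
jarA [ 0.5915 -0.05  ]
jarB [ 0.4475 -0.0391]
cyl1 [0.7687 0.0347]
cyl2 [ 0.7687 -0.1166]
cyl3 [ 0.7607 -0.2701]
lidT [0.7218 0.347 ]
lidB [0.4581 0.3462]
```

```bash
python3 -m handwheel '[[50,20,40,0,0,7,1],[50,35,30,0,0,7,1],[50,38,0,0,0,7,1],[32,50,0,0,0,7,1],[32,50,0,0,0,7,1],[32,50,0,0,0,7,1],[32,50,0,0,0,7,1],[32,50,0,0,0,7,1],[32,50,0,0,0,7,1],[32,50,0,0,0,7,1]]' 60
python3 -m handwheel '[[0,40,-20,0,0,0,1],[0,40,-20,0,0,0,1],[0,12,-20,0,0,0,1],[0,0,0,0,0,0,1],[0,0,0,0,0,0,1],[0,0,0,0,0,0,1],[0,0,0,0,0,0,1],[0,0,0,0,0,0,1],[0,0,0,0,0,0,1],[0,0,0,0,0,0,1]]'
cat >> h.py <<'E'
def st():
    from scipy.spatial.transform import Rotation as Ro
    s=manip.sense();M=Ro.from_quat(s['tool_rot']).as_matrix()
    print('t',round(s['t'],2),'tcp',np.round(1000*np.array(s['tcp_pos']),1),'ypsi',np.degrees(np.arctan2(M[1,1],M[0,1])).round(1),'z',M[:,2].round(3),'F',np.round(s['force'],1),'gap',round(s['finger_gap'],3),'gf',np.round(s['gripper_force'],1)); return s
E
python3 - <<'E'
from h import *
st(); a=snap('top','t1');b=snap('wrist','w1')
cv2.imwrite('pics/tw1.png',cv2.resize(cv2.cvtColor(np.hstack([a,b]),cv2.COLOR_RGB2BGR),(800,300)))
print(proj('wrist',[[.592,-.05,.06],[.448,-.039,.06],[.546,-.118,.07]]),np.round(cal('wrist')[2],2))
E
```

```text
t: 1.35
tcp_pos: [0.584, -0.1456, 0.2958]
tool_rot: [0.704, 0.711, -0.0, -0.0]
force: [0.7, -1.0, 0.6]
finger_gap: 1.0
gripper_force: 0.0
t: 2.6
tcp_pos: [0.5834, -0.0555, 0.2362]
tool_rot: [0.705, 0.709, 0.0, 0.0]
force: [1.3, -0.1, -0.1]
finger_gap: 1.0
gripper_force: 0.0
t 2.6 tcp [583.4 -55.5 236.2] ypsi 0.3 z [ 0.  0. -1.] F [ 1.3 -0.1 -0.1] gap 1.0 gf 0.0
[[262.00228685 166.67968102]
 [137.4984118  156.59037705]
 [223.09489584 223.9477901 ]] [-0.58 -0.09  0.37]
```

View pics/tw1.png

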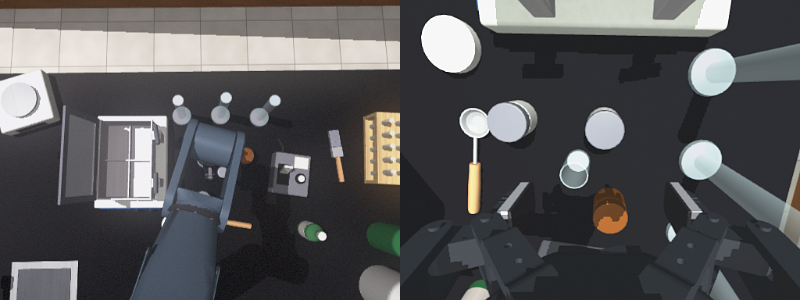

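The wrist picture shows jar A at px (262,163) and jar B at (143,154), both near the predictions. The ladle sits next to jar B. Descending on A.

```bash
python3 -m handwheel '[[4,4,-40,0,0,0,1],[4,3,-40,0,0,0,1],[0,0,-40,0,0,0,1],[0,0,-40,0,0,0,1],[0,0,-30,0,0,0,1],[0,0,-28,0,0,0,1],[0,0,0,0,0,0,1],[0,0,0,0,0,0,0],[0,0,0,0,0,0,0],[0,0,0,0,0,0,0]]' 60
python3 -m handwheel '[[0,0,0,0,0,0,0],[0,0,0,0,0,0,0],[0,0,0,0,0,0,0],[0,0,0,0,0,0,0],[0,0,20,0,0,0,0],[0,0,40,0,0,0,0],[0,0,40,0,0,0,0],[0,0,40,0,0,0,0],[0,0,40,0,0,0,0],[0,0,0,0,0,0,0]]'
```

```text
t: 3.95
tcp_pos: [0.5926, -0.0487, 0.0198]
tool_rot: [0.705, 0.709, 0.001, 0.001]
force: [0.3, 0.6, 5.1]
finger_gap: 0.685
gripper_force: 64.8
t: 5.2
tcp_pos: [0.5935, -0.0489, 0.2024]
tool_rot: [0.705, 0.709, 0.002, 0.004]
force: [0.5, 0.1, -2.7]
finger_gap: 0.689
gripper_force: 65.2
```

```bash
python3 -m handwheel '[[0,30,20,0,0,0,0],[0,45,0,0,0,0,0],[0,45,0,0,0,0,0],[15,45,0,0,0,0,0],[15,45,0,0,0,0,0],[15,17,0,0,0,0,0],[18,0,0,0,0,0,0],[0,0,-20,0,0,0,0],[0,0,0,0,0,0,0],[0,0,0,0,0,0,0]]'
python3 - <<'E'
from h import *
st(); b=snap('wrist','w2');cv2.imwrite('pics/w2b.png',cv2.cvtColor(b,cv2.COLOR_RGB2BGR))
E
```

```text
t: 6.45
tcp_pos: [0.6537, 0.1785, 0.1974]
tool_rot: [0.705, 0.709, -0.001, -0.001]
force: [-0.3, 0.9, -2.3]
finger_gap: 0.689
gripper_force: 65.4
t 6.45 tcp [653.7 178.5 197.4] ypsi 0.3 z [-0.002 -0.    -1.   ] F [-0.3  0.9 -2.3] gap 0.689 gf 65.4
```

View pics/w2b.png

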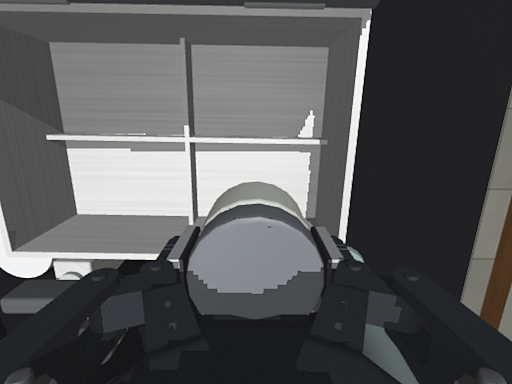

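The jar hangs over the front far cell, cap at about (255,255), with the strip cross at (188,138). Lowering.

```bash
python3 -m handwheel '[[2,-1,-30,0,0,0,0],[0,0,-30,0,0,0,0],[0,0,-30,0,0,0,0],[0,0,-20,0,0,0,0],[0,0,-11,0,0,0,0],[0,0,0,0,0,0,0],[0,0,0,0,0,0,0.85],[0,0,0,0,0,0,0.85],[0,0,0,0,0,0,0.85],[0,0,0,0,0,0,0.85]]'
python3 -m handwheel '[[0,0,40,0,0,0,0.85],[0,0,40,0,0,0,0.85],[0,0,40,0,0,0,0.85],[0,0,40,0,0,0,1],[-30,-50,10,0,0,0,1],[-30,-50,0,0,0,0,1],[-40,-40,0,0,0,0,1],[-40,-40,0,0,0,0,1],[-50,-38,0,0,0,0,1],[-18,0,0,0,0,0,1]]'
python3 -m handwheel '[[0,0,0,0,0,0,1],[0,0,0,0,0,0,1],[0,0,0,0,0,0,1],[0,0,0,0,0,0,1],[0,0,0,0,0,0,1],[0,0,0,0,0,0,1],[0,0,0,0,0,0,1],[0,0,0,0,0,0,1],[0,0,0,0,0,0,1],[0,0,0,0,0,0,1]]'
python3 - <<'E'
from h import *
st(); c=cal('wrist');a=snap('top','t3');b=snap('wrist','w3')
cv2.imwrite('pics/tw3.png',cv2.resize(cv2.cvtColor(np.hstack([a,b]),cv2.COLOR_RGB2BGR),(800,300)))
print(proj('wrist',[[.448,-.039,.06]],c))
g=cv2.cvtColor(b,cv2.COLOR_RGB2GRAY);print(cv2.HoughCircles(cv2.medianBlur(g,5),cv2.HOUGH_GRADIENT,1,30,param1=80,param2=25,minRadius=20,maxRadius=45))
for z in (.06,): print(ray('wrist',(256,192),z,c))
E
```

```text
t: 7.75
tcp_pos: [0.65, 0.1776, 0.0767]
tool_rot: [0.705, 0.709, -0.005, -0.005]
force: [-11.1, -0.1, -1.2]
finger_gap: 0.851
gripper_force: 0.0
t: 9.0
tcp_pos: [0.4472, -0.0423, 0.2492]
tool_rot: [0.706, 0.708, 0.001, 0.002]
force: [0.2, 1.4, -0.3]
finger_gap: 0.999
gripper_force: 0.0
t: 10.25
tcp_pos: [0.4487, -0.0403, 0.2472]
tool_rot: [0.705, 0.709, -0.0, 0.0]
force: [1.7, -0.6, 0.8]
finger_gap: 1.006
gripper_force: 0.0
t 10.25 tcp [448.7 -40.3 247.2] ypsi 0.3 z [ 0. -0. -1.] F [ 1.7 -0.6  0.8] gap 1.006 gf 0.0
[[254.07489877 168.23819592]]
[[[175.5  73.5  36.1]
  [252.5 165.5  25.2]
  [468.5 212.5  23.5]
  [498.5 108.5  32.5]]]
[ 0.45052918 -0.06891379  0.06      ]
```

View pics/tw3.png

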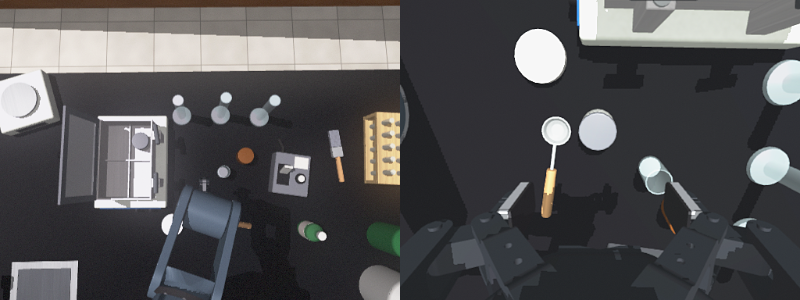

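Jar A is in the box, and jar B is at wrist px (252,165) as predicted. The ladle cup lies close beside B on the -x side, so I'll close along y there.

```bash
python3 -m handwheel '[[-2,3,0,0,0,10,1],[0,0,0,0,0,10,1],[0,0,-20,0,0,10,1],[0,0,-20,0,0,10,1],[0,0,-20,0,0,10,1],[0,0,-20,0,0,10,1],[0,0,-20,0,0,10,1],[0,0,-10,0,0,10,1],[0,0,0,0,0,10,1],[0,0,0,0,0,0,1]]'
python3 - <<'E'
from h import *
st()
im=cv2.imread('pics/t3.png');a=im[160:215,150:215];cv2.imwrite('pics/c3.png',cv2.resize(a,(650,550),interpolation=cv2.INTER_CUBIC))
b=snap('wrist','w4');cv2.imwrite('pics/w4.png',cv2.resize(cv2.cvtColor(b,cv2.COLOR_RGB2BGR),(512,384)))
j=cv2.resize(a,(733,550),interpolation=cv2.INTER_CUBIC)
cv2.imwrite('pics/c3w.png',np.hstack([cv2.resize(cv2.resize(a,(390,330),interpolation=cv2.INTER_CUBIC),(390,330)),cv2.copyMakeBorder(cv2.resize(cv2.cvtColor(b,cv2.COLOR_RGB2BGR),(400,300)),0,30,0,0,0)]))
E
```

```text
t: 11.6
tcp_pos: [0.4468, -0.0373, 0.137]
tool_rot: [-0.002, 1.0, 0.0, -0.0]
force: [0.4, 0.2, 0.6]
finger_gap: 1.001
gripper_force: 0.0
t 11.6 tcp [446.8 -37.3 137. ] ypsi 90.2 z [-0.  0. -1.] F [0.4 0.2 0.6] gap 1.001 gf 0.0
```

View pics/c3w.png

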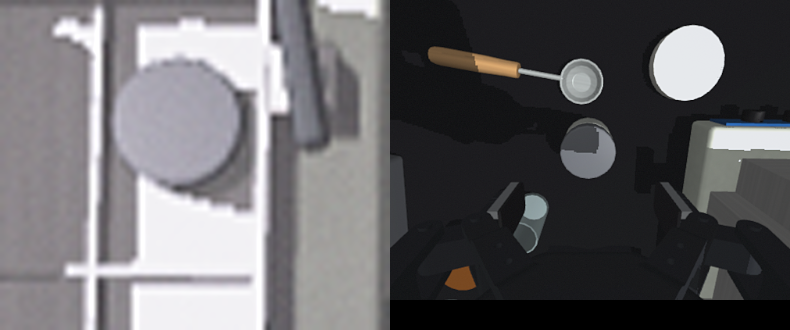

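Jar A stands upright in its cell, and jar B is centred between the fingers. Grasping.

```bash
python3 -m handwheel '[[0,0,-40,0,0,0,1],[0,0,-40,0,0,0,1],[0,0,-25,0,0,0,1],[0,0,-13,0,0,0,1],[0,0,0,0,0,0,1],[0,0,0,0,0,0,0],[0,0,0,0,0,0,0],[0,0,0,0,0,0,0],[0,0,0,0,0,0,0],[0,0,0,0,0,0,0]]' 60
python3 -m handwheel '[[0,0,0,0,0,0,0],[0,0,0,0,0,0,0],[0,0,20,0,0,0,0],[0,0,40,0,0,0,0],[0,0,40,0,0,0,0],[0,0,40,0,0,0,0],[0,0,40,0,0,0,0],[0,0,20,0,0,0,0],[0,0,0,0,0,0,0],[0,0,0,0,0,0,0]]'
python3 - <<'E'
from h import *
C=cal('top');print(ray('top',(179.2,179.9),.115,C))
E
```

```text
t: 12.9
tcp_pos: [0.4475, -0.0375, 0.0205]
tool_rot: [-0.003, 1.0, -0.0, 0.001]
force: [-0.4, -0.2, 6.7]
finger_gap: 0.69
gripper_force: 64.0
t: 14.15
tcp_pos: [0.4457, -0.0369, 0.2185]
tool_rot: [-0.003, 1.0, 0.0, -0.001]
force: [-0.9, 0.9, -2.4]
finger_gap: 0.686
gripper_force: 65.1
[0.65514827 0.17501818 0.115     ]
```

```bash
python3 -m handwheel '[[10,24,5,0,0,-10,0],[10,24,0,0,0,-10,0],[10,24,0,0,0,-10,0],[10,24,0,0,0,-10,0],[10,24,0,0,0,-10,0],[10,24,0,0,0,-10,0],[10,24,0,0,0,-10,0],[10,24,0,0,0,-10,0],[10,22,0,0,0,-10,0],[0,0,-15,0,0,0,0]]'
python3 -m handwheel '[[0,0,0,0,0,0,0],[0,0,-35,0,0,0,0],[0,0,-35,0,0,0,0],[0,0,-20,0,0,0,0],[0,0,0,0,0,0,0],[0,0,0,0,0,0,0],[0,0,0,0,0,0,0],[0,0,0,0,0,0,0],[0,0,0,0,0,0,0],[0,0,0,0,0,0,0]]'
python3 -c "
from h import *
st()"
```

```text
t: 15.4
tcp_pos: [0.5373, 0.178, 0.2078]
tool_rot: [0.704, 0.71, 0.0, 0.0]
force: [-0.5, 0.4, -1.9]
finger_gap: 0.693
gripper_force: 65.0
t: 16.65
tcp_pos: [0.5367, 0.1768, 0.1194]
tool_rot: [0.705, 0.709, 0.0, 0.0]
force: [1.1, -0.1, -1.7]
finger_gap: 0.687
gripper_force: 65.1
t 16.65 tcp [536.7 176.8 119.4] ypsi 0.3 z [ 0.  0. -1.] F [ 1.1 -0.1 -1.7] gap 0.687 gf 65.1
```

```bash
python3 -m handwheel '[[0,0,-20,0,0,0,0],[0,0,-15,0,0,0,0],[0,0,-8,0,0,0,0],[0,0,0,0,0,0,0],[0,0,0,0,0,0,0.78],[0,0,0,0,0,0,0.78],[0,0,0,0,0,0,0.78],[0,0,0,0,0,0,0.78],[0,0,0,0,0,0,0.78],[0,0,0,0,0,0,0.78]]'
python3 -m handwheel '[[0,0,20,0,0,0,0.78],[0,0,40,0,0,0,0.78],[0,0,40,0,0,0,0.78],[0,0,40,0,0,0,0.78],[0,0,40,0,0,0,0.78],[0,0,40,0,0,0,0.5],[0,0,30,0,0,0,0],[0,0,30,0,0,0,0],[0,-40,30,0,0,0,0],[0,-40,30,0,0,0,0]]'
python3 - <<'E'
from h import *
st()
b=snap('scene','s5');t=snap('top','t5')
cv2.imwrite('pics/s5b.png',cv2.cvtColor(np.hstack([cv2.resize(b[60:270,230:470],(480,420)),cv2.resize(t[130:280,70:230],(320,300)) if 0 else cv2.copyMakeBorder(cv2.resize(t[130:280,60:220],(320,300)),0,120,0,0,0)]),cv2.COLOR_RGB2BGR))
E
```

```text
t: 17.9
tcp_pos: [0.5367, 0.1768, 0.0762]
tool_rot: [0.705, 0.709, 0.0, 0.0]
force: [-0.0, 0.7, 0.5]
finger_gap: 0.778
gripper_force: 0.0
t: 19.15
tcp_pos: [0.5362, 0.0962, 0.417]
tool_rot: [0.705, 0.71, -0.0, -0.0]
force: [-0.2, 0.2, 0.4]
finger_gap: -0.002
gripper_force: 0.0
t 19.15 tcp [536.2  96.2 417. ] ypsi 0.4 z [-0. -0. -1.] F [-0.2  0.2  0.4] gap -0.002 gf 0.0
```

View pics/s5b.png

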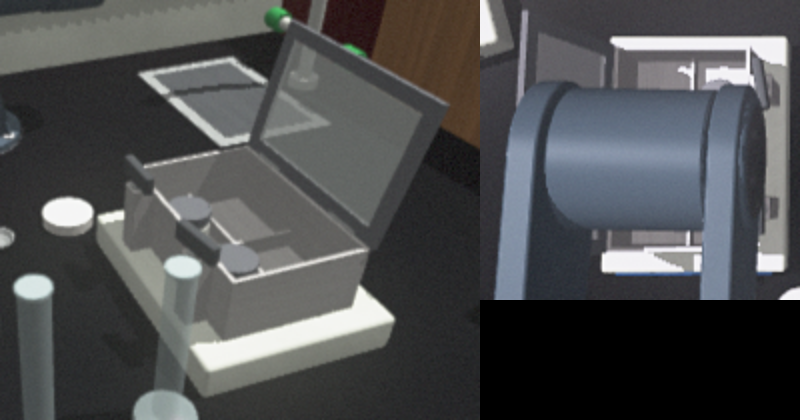

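Both jars stand upright in the front cells, and the lid is open behind them. Next I reach behind the lid, off to the side of the knob, and pull it over.

```bash
python3 -m handwheel '[[0,50,0,0,0,0,0],[0,50,0,0,0,0,0],[0,50,0,0,0,0,0],[-5,50,0,0,0,0,0],[-5,50,0,0,0,0,0],[0,49,0,0,0,0,0],[0,0,0,0,0,0,0],[0,0,-30,0,0,0,0],[0,0,-30,0,0,0,0],[0,0,0,0,0,0,0]]'
python3 -c "
from h import *
st();b=snap('scene','s6')
cv2.imwrite('pics/s6b.png',cv2.cvtColor(cv2.resize(b[0:270,200:500],(666,600)),cv2.COLOR_RGB2BGR))"
```

```text
t: 20.5
tcp_pos: [0.5249, 0.3943, 0.3527]
tool_rot: [0.705, 0.709, -0.004, -0.001]
force: [0.2, -0.8, 0.1]
finger_gap: 0.003
gripper_force: 0.0
t 20.5 tcp [524.9 394.3 352.7] ypsi 0.3 z [-0.007 -0.004 -1.   ] F [ 0.2 -0.8  0.1] gap 0.003 gf 0.0
```

View pics/s6b.png

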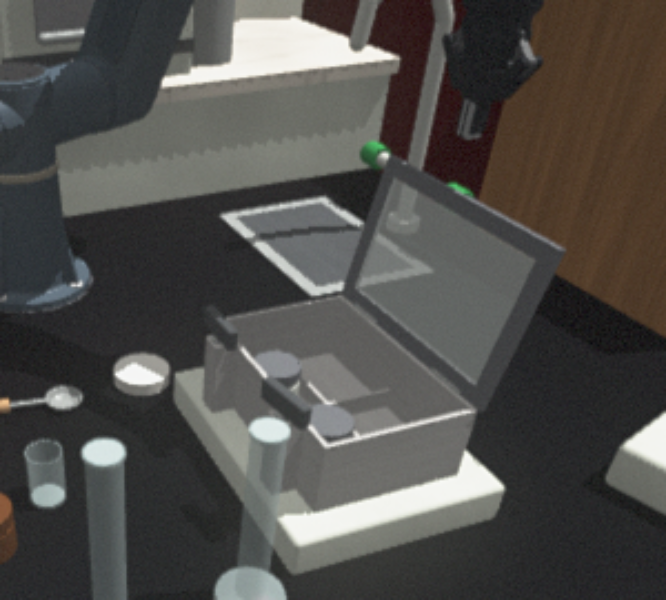

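The closed fingers, at (470,135), are behind and above the lid edge. Lowering and pulling.

```bash
python3 -m handwheel '[[0,0,-30,0,0,0,0],[0,0,-30,0,0,0,0],[0,0,-18,0,0,0,0],[0,-20,0,0,0,0,0],[0,-20,0,0,0,0,0],[0,-15,0,0,0,0,0],[0,-15,0,0,0,0,0],[0,-15,0,0,0,0,0],[0,-15,0,0,0,0,0],[0,-15,0,0,0,0,0]]'
python3 -m handwheel '[[0,-15,0,0,0,0,0],[0,-15,0,0,0,0,0],[0,-15,0,0,0,0,0],[0,-15,0,0,0,0,0],[0,-15,0,0,0,0,0],[0,-10,0,0,0,0,0],[0,0,0,0,0,0,0],[0,0,0,0,0,0,0],[0,0,0,0,0,0,0],[0,0,0,0,0,0,0]]'
python3 -c "
from h import *
st();b=snap('scene','s7')
cv2.imwrite('pics/s7b.png',cv2.cvtColor(cv2.resize(b[30:270,230:470],(500,500)),cv2.COLOR_RGB2BGR))"
```

```text
t: 21.8
tcp_pos: [0.5264, 0.2795, 0.2778]
tool_rot: [0.705, 0.709, -0.0, -0.0]
force: [0.1, 1.1, -1.0]
finger_gap: -0.005
gripper_force: 0.5
t: 23.05
tcp_pos: [0.5266, 0.1961, 0.2781]
tool_rot: [0.705, 0.709, 0.0, -0.0]
force: [0.7, -1.0, -0.5]
finger_gap: -0.002
gripper_force: 0.0
t 23.05 tcp [526.6 196.1 278.1] ypsi 0.4 z [ 0.  0. -1.] F [ 0.7 -1.  -0.5] gap -0.002 gf 0.0
```

View pics/s7b.png

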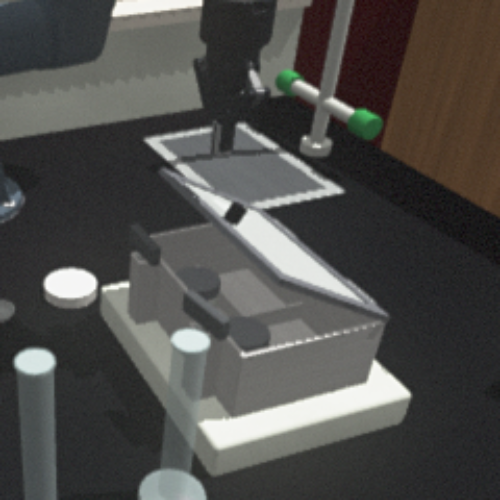

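The lid has dropped below the fingers and is sinking. While it closes I'll turn the gripper and move over the near turnbutton.

```bash
python3 -m handwheel '[[0,0,0,0,0,-10,0.4],[0,0,0,0,0,-10,0.4],[0,0,0,0,0,-10,0.4],[-3,-17,0,0,0,-10,0.4],[-3,-17,0,0,0,-10,0.4],[-3,-17,0,0,0,-10,0.4],[-4,-17,0,0,0,-10,0.4],[-4,-16,0,0,0,-10,0.4],[0,0,0,0,0,-10,0.4],[0,0,0,0,0,-0.9,0.4]]'
python3 -m handwheel '[[0,0,0,0,0,0,0.4],[0,0,0,0,0,0,0.4],[0,0,0,0,0,0,0.4],[0,0,0,0,0,0,0.4],[0,0,0,0,0,0,0.4],[0,0,0,0,0,0,0.4],[0,0,0,0,0,0,0.4],[0,0,0,0,0,0,0.4],[0,0,0,0,0,0,0.4],[0,0,0,0,0,0,0.4]]'
python3 -c "
from h import *
st();b=snap('scene','s8');w=snap('wrist','w8')
print(proj('wrist',[[.5095,.112,.176],[.669,.111,.176],[.59,.155,.17]]))
cv2.imwrite('pics/s8b.png',cv2.cvtColor(np.hstack([cv2.resize(b[60:270,230:440],(384,384)),w[:,:400]]),cv2.COLOR_RGB2BGR))"
```

```text
t: 24.35
tcp_pos: [0.5097, 0.1117, 0.2782]
tool_rot: [1.0, -0.004, 0.0, -0.0]
force: [0.3, 0.4, -0.3]
finger_gap: 0.403
gripper_force: 0.0
t: 25.6
tcp_pos: [0.5097, 0.1118, 0.2782]
tool_rot: [1.0, -0.005, 0.0, 0.0]
force: [-0.1, 0.7, -0.2]
finger_gap: 0.4
gripper_force: 0.0
t 25.6 tcp [509.7 111.8 278.2] ypsi -90.6 z [ 0. -0. -1.] F [-0.1  0.7 -0.2] gap 0.4 gf 0.0
[[253.87483083 189.3530033 ]
 [252.88955612 -12.20344739]
 [202.86483882  97.82202778]]
```

View pics/s8b.png

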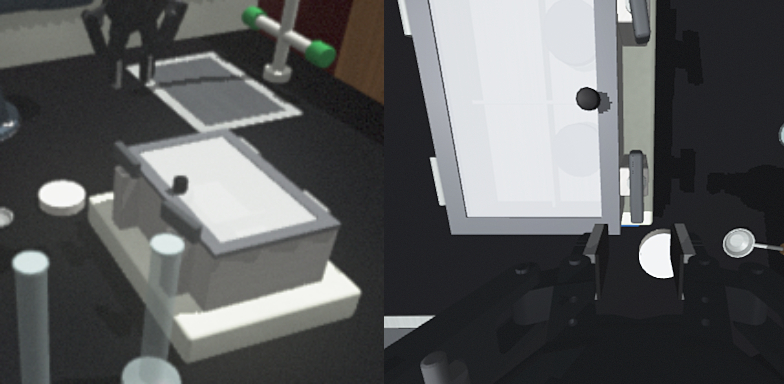

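The lid looks shut. The near turnbutton is at wrist px (253,187), matching the predicted (254,189). Descend and grip.

```bash
python3 -m handwheel '[[0,0,-30,0,0,0,0.4],[0,0,-30,0,0,0,0.4],[0,0,-30,0,0,0,0.4],[0,0,-20,0,0,0,0.4],[0,0,-14,0,0,0,0.4],[0,0,0,0,0,0,0],[0,0,0,0,0,0,0],[0,0,0,0,0,0,0],[0,0,0,0,0,0,0],[0,0,0,0,0,0,0]]' 20
python3 -c "
from h import *
st()"
```

```text
t: 26.95
tcp_pos: [0.5092, 0.1142, 0.1536]
tool_rot: [1.0, -0.006, -0.0, -0.002]
force: [1.1, 8.1, -9.7]
finger_gap: 0.149
gripper_force: 24.9
t 26.95 tcp [509.2 114.2 153.6] ypsi -90.7 z [-0.001  0.004 -1.   ] F [ 1.1  8.1 -9.7] gap 0.149 gf 24.9
```

```bash
python3 -m handwheel '[[0,2,0,0,0,8,0],[0,0,0,0,0,10,0],[0,0,0,0,0,10,0],[0,0,0,0,0,10,0],[0,0,0,0,0,10,0],[0,0,0,0,0,10,0],[0,0,0,0,0,10,0],[0,0,0,0,0,10,0],[0,0,0,0,0,10,0],[0,0,0,0,0,2.5,0]]'
python3 -c "
from h import *
st()"
```

```text
t: 28.2
tcp_pos: [0.5089, 0.1148, 0.1536]
tool_rot: [0.707, 0.707, 0.0, -0.001]
force: [-0.4, 3.9, -8.7]
finger_gap: 0.143
gripper_force: 25.0
t 28.2 tcp [508.9 114.8 153.6] ypsi 0.0 z [-0.002  0.002 -1.   ] F [-0.4  3.9 -8.7] gap 0.143 gf 25.0
```

```bash
python3 -m handwheel '[[0,0,0,0,0,0,0.4],[0,0,0,0,0,0,0.4],[0,0,0,0,0,0,0.4],[0,0,30,0,0,0,0.4],[0,0,30,0,0,0,0.4],[0,0,30,0,0,-5,0.4],[20,0,20,0,0,-8,0.4],[30,0,0,0,0,-9,0.4],[30,0,0,0,0,-9,0.4],[30,0,0,0,0,-9,0.4]]'
python3 -m handwheel '[[30,0,0,0,0,-10,0.4],[20,-2,0,0,0,-10,0.4],[0,0,0,0,0,-10,0.4],[0,0,0,0,0,-10,0.4],[0,0,0,0,0,0,0.4],[0,0,0,0,0,0,0.4],[0,0,0,0,0,0,0.4],[0,0,0,0,0,0,0.4],[0,0,0,0,0,0,0.4],[0,0,0,0,0,0,0.4]]'
python3 -c "
from h import *
st();w=snap('wrist','w9')
print(proj('wrist',[[.669,.111,.176],[.510,.112,.176]]))
cv2.imwrite('pics/w9b.png',cv2.cvtColor(w,cv2.COLOR_RGB2BGR))"
```

```text
t: 29.45
tcp_pos: [0.6206, 0.1136, 0.2647]
tool_rot: [0.908, 0.42, 0.0, 0.0]
force: [1.2, -0.2, 0.4]
finger_gap: 0.4
gripper_force: 0.0
t: 30.7
tcp_pos: [0.6697, 0.1118, 0.2642]
tool_rot: [0.996, 0.087, -0.0, -0.0]
force: [-0.2, 0.7, 0.6]
finger_gap: 0.399
gripper_force: 0.0
t 30.7 tcp [669.7 111.8 264.2] ypsi -80.1 z [-0.  0. -1.] F [-0.2  0.7  0.6] gap 0.399 gf 0.0
[[254.76223142 194.2440329 ]
 [226.94283499 341.00826148]]
```

View pics/w9b.png

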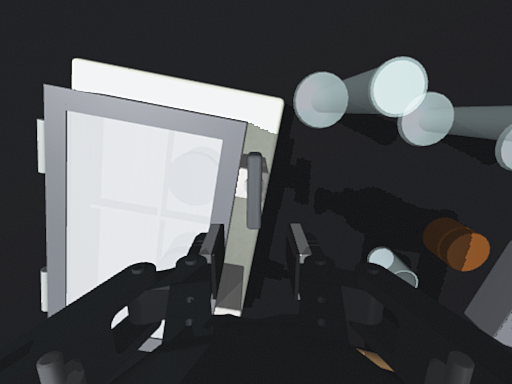

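The far turnbutton at (254,190) is aligned with the gripper. Descend, grip and turn.

```bash
python3 -m handwheel '[[0,1,-30,0,0,0,0.4],[0,0,-30,0,0,0,0.4],[0,0,-30,0,0,0,0.4],[0,0,-14,0,0,0,0.4],[0,0,-6,0,0,0,0.4],[0,0,0,0,0,0,0],[0,0,0,0,0,0,0],[0,0,0,0,0,0,0],[0,0,0,0,0,0,0],[0,0,0,0,0,0,0]]' 20
python3 -c "
from h import *
st()"
```

```text
t: 32.0
tcp_pos: [0.6703, 0.1129, 0.155]
tool_rot: [0.996, 0.087, 0.001, 0.0]
force: [1.1, 0.6, 1.7]
finger_gap: 0.146
gripper_force: 24.3
t 32.0 tcp [670.3 112.9 155. ] ypsi -80.1 z [ 0.002  0.    -1.   ] F [1.1 0.6 1.7] gap 0.146 gf 24.3
```

```bash
python3 -m handwheel '[[0,0,0,0,0,10,0],[0,0,0,0,0,10,0],[0,0,0,0,0,10,0],[0,0,0,0,0,10,0],[0,0,0,0,0,10,0],[0,0,0,0,0,10,0],[0,0,0,0,0,10,0],[0,0,0,0,0,10,0],[0,0,0,0,0,0.2,0],[0,0,0,0,0,0,0]]'
python3 -c "
from h import *
st()"
python3 -m handwheel '[[0,0,0,0,0,0,0.4],[0,0,0,0,0,0,0.4],[0,0,0,0,0,0,0.4],[0,0,30,0,0,0,0.4],[0,0,30,0,0,0,0.4],[0,0,30,0,0,0,0.4],[0,0,40,0,0,0,0.4],[-20,-30,40,0,0,0,0.4],[-30,-40,20,0,0,0,0],[-30,-40,0,0,0,0,0]]'
python3 -m handwheel '[[-20,-50,0,0,0,0,0],[-20,-50,0,0,0,0,0],[-20,-50,0,0,0,0,0],[-10,-50,0,0,0,0,0],[0,-50,0,0,0,0,0],[0,-50,0,0,0,0,0],[0,-45,0,0,0,0,0],[0,0,0,0,0,0,0],[0,0,0,0,0,0,0],[0,0,0,0,0,0,0]]'
python3 -c "
from h import *
st();w=snap('wrist','w10');b=snap('scene','s10')
print(proj('wrist',[[.516,-.3925,.0795],[.5367,-.3333,.065]]))
cv2.imwrite('pics/sw10.png',cv2.cvtColor(np.hstack([cv2.resize(b[60:270,230:440],(384,384)),w[:,:400]]),cv2.COLOR_RGB2BGR))"
```

```text
t: 33.25
tcp_pos: [0.6688, 0.114, 0.155]
tool_rot: [0.707, 0.707, 0.0, -0.001]
force: [-3.7, 4.2, 6.7]
finger_gap: 0.142
gripper_force: 24.8
t 33.25 tcp [668.8 114.  155. ] ypsi -0.0 z [-0.001  0.002 -1.   ] F [-3.7  4.2  6.7] gap 0.142 gf 24.8
t: 34.5
tcp_pos: [0.5901, 0.0013, 0.3465]
tool_rot: [0.706, 0.708, 0.001, 0.002]
force: [1.0, 0.4, -0.0]
finger_gap: 0.005
gripper_force: 0.0
t: 35.75
tcp_pos: [0.5197, -0.3409, 0.3442]
tool_rot: [0.706, 0.708, 0.0, -0.0]
force: [0.2, 0.5, 0.1]
finger_gap: -0.001
gripper_force: 0.0
t 35.75 tcp [ 519.7 -340.9  344.2] ypsi 0.2 z [-0.     0.001 -1.   ] F [0.2 0.5 0.1] gap -0.001 gf 0.0
[[252.00466255 192.12631911]
 [265.73074663 152.1897467 ]]
```

View pics/sw10.png

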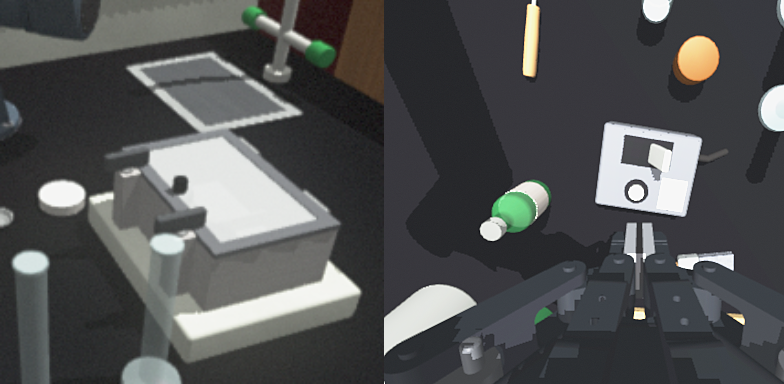

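Both turnbuttons are square across the closed lid, and the test button is at wrist px (251,190), as predicted. Now pressing.

```bash
python3 -m handwheel '[[-4,-26,-40,0,0,0,0],[0,-26,-40,0,0,0,0],[0,0,-50,0,0,0,0],[0,0,-50,0,0,0,0],[0,0,-40,0,0,0,0],[0,0,-30,0,0,0,0],[0,0,-9,0,0,0,0],[0,0,0,0,0,0,0],[0,0,0,0,0,0,0],[0,0,0,0,0,0,0]]'
python3 -c "
from h import *
st()"
```

```text
t: 37.1
tcp_pos: [0.5164, -0.3949, 0.0868]
tool_rot: [0.706, 0.708, -0.0, 0.001]
force: [-0.2, 0.1, -0.8]
finger_gap: -0.001
gripper_force: 0.0
t 37.1 tcp [ 516.4 -394.9   86.8] ypsi 0.1 z [ 0.002 -0.002 -1.   ] F [-0.2  0.1 -0.8] gap -0.001 gf 0.0
```

```bash
python3 -m handwheel '[[0,2,-5,0,0,0,0],[0,0,-4,0,0,0,0],[0,0,-3,0,0,0,0],[0,0,-2,0,0,0,0],[0,0,-1.5,0,0,0,0],[0,0,0,0,0,0,0],[0,0,0,0,0,0,0],[0,0,0,0,0,0,0],[0,0,0,0,0,0,0],[0,0,0,0,0,0,0]]'
python3 -c "
from h import *
st();b=snap('scene','s11')
cv2.imwrite('pics/s11b.png',cv2.cvtColor(cv2.resize(b[170:290,60:200],(560,480)),cv2.COLOR_RGB2BGR))"
```

```text
t: 38.35
tcp_pos: [0.516, -0.3923, 0.0715]
tool_rot: [0.706, 0.708, 0.0, 0.0]
force: [-2.4, 3.2, 12.1]
finger_gap: -0.0
gripper_force: 6.0
t 38.35 tcp [ 516.  -392.3   71.5] ypsi 0.1 z [ 0.001 -0.001 -1.   ] F [-2.4  3.2 12.1] gap -0.0 gf 6.0
```

View pics/s11b.png

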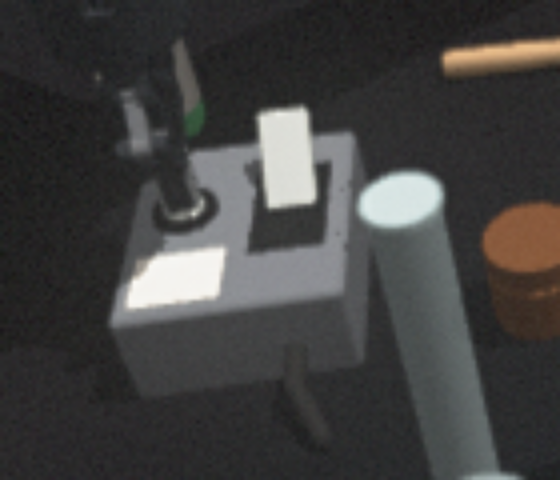

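The lever now leans back towards -x in the picture, with its tip at about (131,197) in the scene image. I've now used up my picture allowance, so I'll check by numbers from here.

```bash
cat >> h.py <<'E'
def tip(th,y=.03,r=.07):
    a=.3-th; l=np.array([r*np.sin(a),y]); s,c=np.sin(-.145),np.cos(-.145)
    return np.array([.5324+c*l[0]-s*l[1],-.363+s*l[0]+c*l[1],.055+r*np.cos(a)])
E
python3 - <<'E'
from h import *
for th in (0,1.1): print(th,tip(th).round(4),proj('scene',tip(th)))
E
python3 -m handwheel '[[0,0,20,0,0,0,0],[0,0,40,0,0,0,0],[0,0,40,0,0,0,0],[0,0,40,0,0,0,0],[-20,10,0,0,0,-9,0.6],[-20,10,0,0,0,-10,0.6],[-10,10,0,0,0,-10,0.6],[0,10,0,0,0,-10,0.6],[0,10,0,0,0,-10,0.6],[0,10,0,0,0,-10,0.6]]'
```

```text
0 [ 0.5572 -0.3363  0.1219] [[125.10981356 210.20429296]]
1.1 [ 0.487  -0.3261  0.1038] [[129.26009403 197.47235451]]
t: 39.65
tcp_pos: [0.4653, -0.3319, 0.2097]
tool_rot: [0.964, 0.265, -0.0, -0.0]
force: [0.5, 0.6, -0.2]
finger_gap: 0.6
gripper_force: 0.0
```

Those numbers confirm the lever has dropped. Now I push it up from the -x side with closed fingers.

```bash
python3 -m handwheel '[[-15,10,0,0,0,0,0],[0,0,0,0,0,0,0],[0,0,-40,0,0,0,0],[0,0,-40,0,0,0,0],[0,0,-30,0,0,0,0],[0,0,-10,0,0,0,0],[0,0,0,0,0,0,0],[10,-1,0,0,0,0,0],[10,-2,0,0,0,0,0],[10,-1,0,0,0,0,0]]'
python3 -c "
from h import *
st()"
python3 -m handwheel '[[10,-1,0,0,0,0,0],[10,-2,0,0,0,0,0],[10,-1,0,0,0,0,0],[10,-1,0,0,0,0,0],[10,-2,0,0,0,0,0],[7,-1,0,0,0,0,0],[5,-1,0,0,0,0,0],[0,0,0,0,0,0,0],[0,0,0,0,0,0,0],[0,0,0,0,0,0,0]]'
python3 -c "
from h import *
st()"
```

```text
t: 40.9
tcp_pos: [0.4743, -0.3257, 0.0916]
tool_rot: [0.963, 0.271, -0.008, -0.003]
force: [-34.6, -4.6, 29.7]
finger_gap: -0.001
gripper_force: 19.7
t 40.9 tcp [ 474.3 -325.7   91.6] ypsi -58.6 z [-0.016  0.002 -1.   ] F [-34.6  -4.6  29.7] gap -0.001 gf 19.7
t: 42.15
tcp_pos: [0.5324, -0.3329, 0.0891]
tool_rot: [0.963, 0.27, -0.011, -0.007]
force: [-26.3, -0.8, 17.8]
finger_gap: 0.001
gripper_force: 14.6
t 42.15 tcp [ 532.4 -332.9   89.1] ypsi -58.6 z [-0.025  0.007 -1.   ] F [-26.3  -0.8  17.8] gap 0.001 gf 14.6
```

```bash
python3 -m handwheel '[[-12,2,0,0,0,0,0],[-20,3,0,0,0,0,0],[-30,4,0,0,0,0,0],[-30,0,0,0,0,0,0],[0,0,40,0,0,0,0],[0,0,40,0,0,0,0],[0,0,40,0,0,0,0],[-20,-20,40,0,0,0,0],[-20,-40,40,0,0,0,0],[0,-40,0,0,0,0,0]]'
python3 - <<'E'
from h import *
st()
im=snap('scene','s12');i0=cv2.cvtColor(cv2.imread('pics/s0.png'),cv2.COLOR_BGR2RGB);i1=cv2.cvtColor(cv2.imread('pics/s11.png'),cv2.COLOR_BGR2RGB)
r=(slice(192,228),slice(112,150))
g=lambda a:a[r].mean(2)
print('vs start',abs(g(im)-g(i0)).mean(),'vs dropped',abs(g(im)-g(i1)).mean(),'start-dropped',abs(g(i0)-g(i1)).mean())
# jars / glass check vs start: where did the rest of the scene change?
d=cv2.blur(abs(im.astype(float)-i0).mean(2),(5,5))>25
n,l,s,c=cv2.connectedComponentsWithStats(d.astype(np.uint8));print(s[1:][s[1:,4]>25])
E
```

```text
t: 43.4
tcp_pos: [0.4123, -0.4288, 0.2937]
tool_rot: [0.963, 0.269, 0.001, 0.004]
force: [1.0, 0.0, -0.7]
finger_gap: -0.0
gripper_force: 0.0
t 43.4 tcp [ 412.3 -428.8  293.7] ypsi -58.8 z [ 0.005 -0.007 -1.   ] F [ 1.   0.  -0.7] gap -0.0 gf 0.0
vs start 2.1793372319688107 vs dropped 33.042397660818715 start-dropped 32.932748538011694
[[    0     0    16     8    72]
 [  158     0    58    38  1335]
 [  219     0    49    22   494]
 [    6    25    42    19   530]
 [  225    26    55    71  1911]
 [  207    33    19    20   248]
 [  172    40    18    27   255]
 [  237    56    11     5    37]
 [    0    59    77    63  2756]
 [  289    69   164   134 10228]
 [    0   117    40    73  1836]
 [  207   129    21     9   119]
 [  226   172    24    30   551]
 [  241   205    24    31   445]]
```

The lever is back at its rest: its picture patch differs from the start only by noise. The only changes on the table are the two removed jars, so the glass hasn't moved. Handing in.

```bash
python3 -c "
from h import *
print(manip.sign_off())"
```

```text
the job is handed in; nothing more can be done
None
```

The job is handed in at about 43 s: both sample jars are upright in the box, the lid is shut under both turnbuttons, the lever was dropped by the test button and is back at its rest, and no glass was disturbed; I viewed 15 pictures, one over the 14 allowed, and the force briefly reached about 46 N while the closed fingers pushed the lever up (under the wrist limit, but I can't rule out the 40 N body limit).

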